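# Draw the hidden pack from a seized carton and show its tax stamp to the reader

### The job

One black pack is hidden among white ones under the flap of this seized carton. Fold the flap right back, past upright, so that it stays open, draw the black pack up out of its pocket, and hold it upright and still in front of the stamp reader, its tax stamp squarely facing the middle of the red window from about 8 cm away. Finish while still holding it there; leave the white packs standing in the carton, do not touch the reader, and do not disturb the other things on the table.

Things in the scene. Friction and masses are not known exactly. Their poses are not given: they have to be found in the camera images.
- carton: Brown corrugated-board carton, fixed to the table, 170 (x) by 310 (y) by 100 mm high without its flap, walls and floor 5 mm; origin: centre of its underside. Its x axis points from the robot side to the hinge side. A brown fitment with three pockets fills its bottom; an upright pack stands in each.
- middle_pocket (a point): Centre of the mouth of the middle pocket, level with the fitment's top, 40 mm above the carton's underside. The pockets lie in a row along carton y, centres 92 mm apart, each about 39 (x) by 69 mm (y), down to the carton floor. Packs stick out 53 mm above the fitment; their tops are 93 mm above the table, 7 mm below the rim. Which pocket holds which pack varies.
- flap (a joint): Angle of the carton's top flap in rad: 0 shut (flat on the rim), 1.57 upright, 2.0 the stop; starts up to 0.12 ajar. A stiff board 170 by 310 by 5 mm, hinged along the carton's rear (+x) rim; its front edge swings up and away from the robot. The hinge is a stiff crease: it stays where it is left and takes about 2 N at the front edge to move.
- flap_hinge (a point): Middle of the hinge line of the flap, 102.5 mm above the table, 85 mm behind the carton's centre (carton x); the hinge runs along the carton's y axis.
- lip_grip (a point): Grip point of the flap's tuck lip, a strip 200 (along carton y) by 8 mm thick standing up 45 mm from the flap's front edge on a soft crease that bends freely, so the lip can stay upright while the flap turns. The point is mid-lip, 28 mm above the crease; its x axis goes across the lip's thickness. The crease is 166 mm from the hinge line, 2 mm above the flap's middle plane.
- black_pack: The hidden pack: black flip-top box with a brass-coloured band, 23 (x) by 55 (y) by 88 mm high, about 30 g; origin: centre of its underside, z up. It starts upright in one of the pockets with its own x axis roughly along the carton's x axis, so its stamped face looks to the hinge side.
- stamp (a point): Centre of the pale tax stamp (40 wide by 22 mm high) on the broad +x face of the black pack, 48 mm above its underside. The stamp looks along the pack's +x axis.
- white_pack_a: White pack with a blue band, 23 by 55 by 88 mm, standing in another pocket of the carton; origin: centre of its underside.
- white_pack_b: Second white pack with a blue band, same size, standing in the third pocket.
- reader: Hands-free stamp reader, fixed to the table: black base 110 (x) by 105 by 16 mm, round neck, black head 72 deep by 92 wide from 90 to 192 mm above the table, over the base's middle. Origin: centre of its underside; its own -x axis is the way its window looks. Its base reaches 16 mm further forward than the window.
- window (a point): Centre of the upright square red window (66 mm) on the front of the reader's head, 140 mm above the table; it looks along its own -x axis, and its y axis runs level along the window.
- torch: Dark steel pocket torch lying on the table, 125 mm long, 34 mm thick; origin under its middle, x along it.
- cutter: Yellow box cutter lying on the table, 130 by 26 by 22 mm; origin under its middle, x along it.
- tape: Roll of brown packing tape lying flat, 100 mm across, 48 mm high; origin: centre of its underside.
- tub: Clear tub with yellow lid, 196 by 146 by 87 mm high; origin: centre of its underside.
- sleeves: Two stacked long pack sleeves, white below and black above, 285 (x) by 90 by 90 mm high; origin: centre of its underside.
Not all that is in view belongs to the job. Of the things like the tape, leave any that is blue; of the rest the larger one is meant.

How it is judged:
By the outcome, as a careful person would: the job done as asked, in the order asked, and still so for the second after the job is handed in, while the arm keeps its last pose, push and grip.
It also fails if it takes over 64 s, if anything falls off the work surface, if the arm or the gripper's body presses on something with over 40 N, if the wrist force passes 120 N, or if a joint passes its speed limit or range.

### The arm

A 6-joint arm with a two-finger parallel gripper is mounted at the origin on the work surface. World frame = base frame: x ahead of the robot, y to its left, z up, the work surface at z = 0. Lengths are in m, angles in degrees, forces in N, time in s.
With the tool pointing down it reaches from about 0.25 to 0.725 m from the base axis. Payload 9.7 kg.
Tool frame: the origin (TCP) lies at the very end of the fingers, on their centre line; the grasp point (between the pads) lies 19 mm behind it (bot.grip_point_offset is the distance from the TCP to the grasp point, in m); y points along the fingers, x is the direction in which the jaws open and shut, and the axes are right-handed (so a half turn about y gives the same grasp; the last joint's range is limited). The gripper opens to 85 mm and grips with 20 to 120 N. Pads are 22 mm wide; open, the fingers measure 114 mm over their backs; the gripper's body (76 mm by 85 mm) begins 54 mm behind the grasp point. The pads swing forward as they close: fully open they stand 13 mm farther back than shut.
Start: joints at [-63.713, 4.979, 10.078, 95.1, 0, 90], TCP at [0.244, -0.493, 0.231] pointing down, gripper open.
Joint ranges: [-179.16, 179.16], [-48.56, 103.87], [-65.8, 70.77], [-126.05, 130.52], [-82.76, 87.17], [-180, 180]. Speed limits (degrees/s): [127.2, 127.2, 147.25, 180, 180, 180].

### API

Orientations are given as [roll, pitch, yaw] about the fixed x, y, z axes, in that order (R = Rz(yaw) Ry(pitch) Rx(roll)).
In Python, from workcell import bot gives the robot as it stands.
- The arm moves only by the shell command python3 -m inch 'ROWS' [FORCE]. ROWS is JSON, a list of rows, each a list of 3 entries, a list of its own where there are three numbers: the shift along the tool's x, y, z in mm, then the turn, a rotation vector about the tool's x, y, z in rad, then the finger opening in mm, from 0 to 85.4. In form: [[[x, y, z], [ax, ay, az], grip], ...]. A call has 1 to 20 rows; each row is the pose to reach, as a shift and turn from the pose measured when the call began, along the tool's axes at that moment; what a row does not reach only later rows make up. A row lasts 1/10 s, in which the tool goes at most 50 mm and 8.59 degrees, less where a joint would pass 70% of its speed; a pose out of reach is approached as far as the arm can. A call with a gripper value outside its range is refused whole. The fingers move at their own pace and stop on an object; FORCE is the grip in N (left out, the last holds). Time passes only in rows, so rows that repeat a pose let the fingers close. It gives the time, the measured TCP pose, the force and the opening at its end, in the units of the state.
- bot.get_obs(): the state, without advancing time (a new reading comes with each control period).
- bot.camera(name): name is "side" or "top" or "wrist"; returns a dict with "frame" (384x512x3 uint8, red, green, blue), "mtx" (3x3 intrinsics, pixels), "k1" (the pictures are not rectified: a ray, as slopes to the right and down, at radius r is drawn at 1 + k1 r^2 times it, then the intrinsics apply), "origin" and "orientation" of the camera in the world. Camera axes: x right, y down, z forward; pixel columns grow to the right and rows downward; lengths in m; the calibration is good to about 2 mm. A picture is of the moment at which its call begins. There is no depth.
- bot.job_done(): hands the job in, once; it reports no verdict.
Trained networks look in a picture, given as the dict that the camera call returned (one of the last four; its "shot" number tells which), for a name from the list of things; names that differ only in an ending like _2 or _b are one class to them, and where a whole thing is asked for, a point or a joint stands for the part that bears it (a point fixed in the world has none). Each returns a list of dicts, best first, with "confidence" (0 to 1); they miss things now and then, are a little off and sometimes report something else, mostly with a low value. They report only what shows in the picture. A call takes as long as a camera call. They do not tell look-alikes from the thing itself.
- bot.search_frame(picture, name): "box" ([left, top, right, bottom] in pixels, round what is visible of it).
- bot.cut_out(picture, name): "region" (384x512 bool, what is visible of it) and "box" ([left, top, right, bottom] in pixels, round what is visible of it).
The state is a dict: "time": time; "q": joint angles; "qd": joint speeds; "joint_efforts": joint torques, N m; "ee_pos": TCP position; "tcp_rot": TCP orientation; "wrist_force": force on the tool from outside, world axes, zero at the start; "torque": the same for the moment, N m; "opening": finger opening in m.
Only numpy, scipy, OpenCV 4.12 (cv2) and the standard library are available. Lean on these libraries where they do the work, as an engineer would, in place of code of your own. Each camera call takes 0.05 s, during which the arm holds its last target. There are 200 camera calls.

## Working session

There is one attempt and no reset: what is moved stays moved. The work goes in short steps, Python scripts to look and compute and a shell command to move; the robot and the scene stay as the last step left them, time stands still between calls to the robot, and variables do not carry over. Pictures are saved under pics/ and viewed, about 8 in all and at most 12, crops included, and the job is handed in when it is done.

```bash
ls; mkdir -p pics; cat > h.py <<'E'
import numpy as np, cv2
from scipy.spatial.transform import Rotation as R
from workcell import bot
def Rm(o):
    o=np.array(o,float)
    return o if o.shape==(3,3) else R.from_euler('xyz',o,degrees=True).as_matrix()
def ray(p,uv):
    K=np.array(p['mtx']); x=(np.array(uv,float)-[K[0,2],K[1,2]])/[K[0,0],K[1,1]]
    u=x.copy()
    for _ in range(20): u=x/(1+p['k1']*(u@u))
    return np.array(p['origin']), Rm(p['orientation'])@np.array([u[0],u[1],1])
def atz(p,uv,z):
    o,d=ray(p,uv); return o+d*(z-o[2])/d[2]
def proj(p,X):
    c=Rm(p['orientation']).T@(np.array(X,float)-np.array(p['origin'])); u=c[:2]/c[2]; u=u*(1+p['k1']*(u@u))
    K=np.array(p['mtx']); return np.array([K[0,0]*u[0]+K[0,2],K[1,1]*u[1]+K[1,2]])
def save(p,n,crop=None,s=1):
    f=p['frame'][:,:,::-1]
    if crop: a,b,c,d=crop; f=f[b:d,a:c]
    f=cv2.resize(np.ascontiguousarray(f),None,fx=s,fy=s,interpolation=cv2.INTER_CUBIC); cv2.imwrite('pics/'+n,f)
def T():
    o=bot.get_obs(); return np.array(o['ee_pos']),Rm(o['tcp_rot'])
def rel(Xt,Rt=None):
    p,r=T(); print('shift mm',np.round(r.T@(np.array(Xt)-p)*1000,1), 'rotvec',None if Rt is None else np.round(R.from_matrix(r.T@Rt).as_rotvec(),3))
E
cat > a.py <<'E'
from h import *
np.set_printoptions(precision=4,suppress=True)
print(bot.get_obs())
P={n:bot.camera(n) for n in('top','side')}
for n,p in P.items():
    save(p,n+'0.png',s=1.5); print(n,p['origin'],p['orientation'],p['mtx'],p['k1'])
    for t in('carton','flap','lip_grip','reader','window','tape','torch','cutter','tub','sleeves'):
        print(t,[(np.round(d['box']).tolist(),round(d['confidence'],2)) for d in bot.search_frame(p,t)])
E
python3 a.py
```

```text
pics
{'time': 0.0, 'q': array([-63.713 ,   5.0122,  10.0321,  95.0984,   0.001 ,  90.0015]), 'qd': array([-0.0018,  0.0751,  0.067 ,  0.0375, -0.0971,  0.0522]), 'joint_efforts': array([ -0.0003, -52.0386,  46.4801,   0.0163,  -0.0001,   0.    ]), 'ee_pos': array([ 0.2435, -0.4929,  0.2306]), 'tcp_rot': array([-89.999 ,   0.0785, -63.7145]), 'wrist_force': array([-0.171 , -0.2344,  0.1904]), 'torque': array([-0.0322, -0.0217,  0.0262]), 'opening': 0.08555608566183397}
top [ 0.378  -0.0412  1.2638] [-170.4919   -0.4846  -91.3119] [[388.7212   0.     261.7464]
 [  0.     388.7212 190.1646]
 [  0.       0.       1.    ]] -0.10052022707810256
carton [([164.0, 168.0, 272.0, 239.0], 0.96)]
flap [([166.0, 168.0, 273.0, 238.0], 0.97)]
lip_grip [([186.0, 221.0, 250.0, 235.0], 0.56)]
reader [([310.0, 144.0, 355.0, 190.0], 0.96)]
window []
tape [([407.0, 205.0, 439.0, 238.0], 0.92), ([372.0, 263.0, 395.0, 288.0], 0.62), ([307.0, 144.0, 354.0, 191.0], 0.21)]
torch [([285.0, 215.0, 313.0, 248.0], 0.82)]
cutter [([308.0, 227.0, 352.0, 238.0], 0.55)]
tub [([233.0, 91.0, 284.0, 160.0], 0.91), ([160.
[... 268 characters left out ...]
0.044514936329631716
carton [([214.0, 184.0, 282.0, 276.0], 0.83)]
flap [([215.0, 183.0, 284.0, 245.0], 0.72), ([243.0, 130.0, 270.0, 184.0], 0.48)]
lip_grip [([268.0, 191.0, 279.0, 229.0], 0.75), ([298.0, 150.0, 324.0, 174.0], 0.55)]
reader [([244.0, 130.0, 271.0, 187.0], 0.96)]
window [([247.0, 133.0, 268.0, 186.0], 0.96)]
tape [([298.0, 148.0, 319.0, 173.0], 0.9), ([299.0, 138.0, 322.0, 156.0], 0.86), ([332.0, 157.0, 351.0, 177.0], 0.81)]
torch [([172.0, 171.0, 232.0, 216.0], 0.3)]
cutter [([284.0, 189.0, 312.0, 206.0], 0.67), ([292.0, 175.0, 310.0, 196.0], 0.6), ([216.0, 185.0, 284.0, 274.0], 0.26)]
tub [([172.0, 172.0, 229.0, 218.0], 0.94)]
sleeves [([119.0, 284.0, 234.0, 348.0], 0.79)]
```

View pics/top0.png

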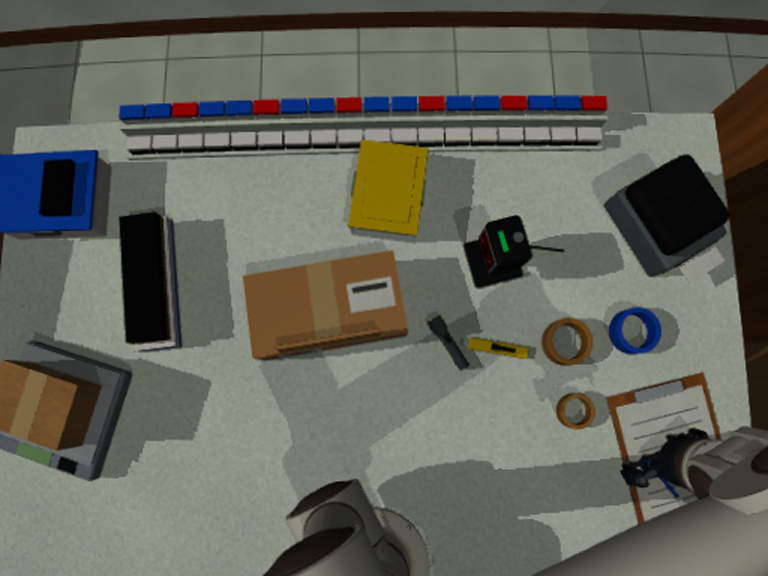

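View pics/side0.png

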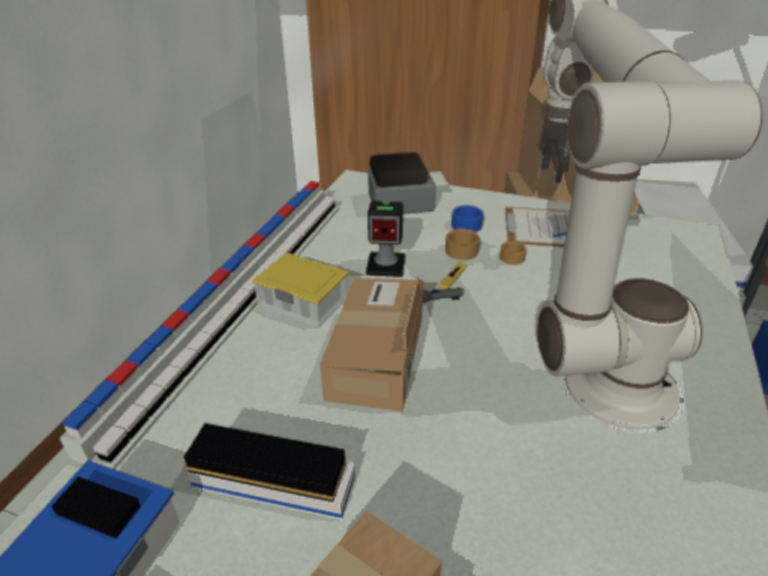

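```bash
cat > fit.py <<'E'
from h import *
from scipy.optimize import minimize
np.set_printoptions(precision=4,suppress=True)
def box(x0,x1,y0,y1,z0,z1): return np.array([[x,y,z] for x in(x0,x1) for y in(y0,y1) for z in(z0,z1)])
def carton(v):
    b=box(-.085,.085,-.155,.155,0,.1)
    th=v[3]; f=box(-.17,0,-.155,.155,-.0025,.0025); l=box(-.17,-.162,-.1,.1,0,.047)
    c,s=np.cos(th),np.sin(th)
    rot=lambda q:np.c_[q[:,0]*c+q[:,2]*s,q[:,1],-q[:,0]*s+q[:,2]*c]+[.085,0,.1025]
    return [b,rot(f),np.array(l-[0,0,0])@np.eye(3)+[.085,0,.1025]+[0.166*(1-c),0,.166*s]]
def reader(v): return [box(-.055,.055,-.0525,.0525,0,.016),box(-.039,.033,-.046,.046,.09,.192),box(-.015,.015,-.015,.015,0,.1)]
def sil(p,parts,v):
    c,s=np.cos(v[2]),np.sin(v[2]); m=np.zeros((384*4,512*4),np.uint8)
    for q in parts:
        w=np.c_[q[:,0]*c-q[:,1]*s+v[0],q[:,0]*s+q[:,1]*c+v[1],q[:,2]]
        u=np.array([proj(p,x) for x in w])
        cv2.fillConvexPoly(m,cv2.convexHull(np.round((u+.5)*4-.5).astype(np.int32)),1)
    return cv2.resize(m.astype(np.float32),(512,384),interpolation=cv2.INTER_AREA)
def fit(mod,v0,masks):
    def cost(v):
        e=0
        for p,m in masks:
            s=sil(p,mod(v),v); e+=1-np.minimum(s,m).sum()/np.maximum(s,m).sum()
        return e
    v0=np.array(v0); sx=np.vstack([v0]+[v0+d for d in np.diag([.02,.02,.15,.08][:len(v0)])])
    r=minimize(cost,v0,method='Nelder-Mead',options=dict(initial_simplex=sx,xatol=2e-4,fatol=1e-4,maxiter=250))
    return r.x,r.fun,[cost(r.x) if 0 else (1-np.minimum(sil(p,mod(r.x),r.x),m).sum()/np.maximum(sil(p,mod(r.x),r.x),m).sum()).round(3) for p,m in masks]
if __name__=='__main__':
    P={n:bot.camera(n) for n in('top','side')}
    t=P['top']
    for n,uv,z in(('carton',(218,200),.1),('reader',(337,160),.19),('torch',(299,228),.017),('cutter',(332,231),.011),('tape',(378,228),.048),('tub',(259,125),.087),('sleeves',(98,187),.09)): print(n,atz(t,uv,z))
    mk=[]
    for n,p in P.items():
        m=np.zeros((384,512),bool)
        for k in('carton','flap','lip_grip'):
            d=bot.cut_out(p,k)
            if d: m|=d[0]['region']
        mk.append((p,m.astype(np.float32)))
    v0=list(atz(t,(218,200),.1)[:2])+[.13,.06]
    print('carton',fit(carton,v0,mk))
    mr=[(p,bot.cut_out(p,'reader')[0]['region'].astype(np.float32)) for p in P.values()]
    v0=list(atz(t,(333,168),.1)[:2])+[-1.3]
    print('reader',fit(reader,v0,mr))
    p=P['side']; save(p,'sidec.png',(205,120,325,290),3.4)
    save(t,'topc.png',(150,130,430,250),2.8)
E
python3 fit.py; python3 -c "
import cv2,numpy as np
a=cv2.imread('pics/sidec.png');b=cv2.imread('pics/topc.png');print(a.shape,b.shape)"
```

```text
carton [0.5454 0.0775 0.1   ]
reader [ 0.6403 -0.2712  0.19  ]
torch [ 0.461  -0.1732  0.017 ]
cutter [ 0.449  -0.2804  0.011 ]
tape [ 0.4523 -0.4206  0.048 ]
tub [ 0.7843 -0.0517  0.087 ]
sleeves [0.5953 0.4537 0.09  ]
carton (array([0.5384, 0.0822, 0.1488, 0.0878]), np.float64(0.05136507749557495), [np.float32(0.026), np.float32(0.026)])
reader (array([ 0.6409, -0.2819, -1.2997]), np.float64(0.16499364376068115), [np.float32(0.069), np.float32(0.096)])
(578, 408, 3) (336, 784, 3)
```

```bash
cat > aim.py <<'E'
from h import *
import sys
np.set_printoptions(precision=4,suppress=True)
C=np.array([0.5384,0.0822]);Y=0.1488
def cw(x,y,z): return np.array([C[0]+x*np.cos(Y)-y*np.sin(Y),C[1]+x*np.sin(Y)+y*np.cos(Y),z])
def down(yaw): return R.from_euler('xyz',[-90,0,yaw],degrees=True).as_matrix()
def lip(th,dz=0): return cw(.085-.166*np.cos(th)-.002*np.sin(th),0,.1025+.166*np.sin(th)+.002*np.cos(th)+.009+dz)
E
python3 -c "
from aim import *
print(lip(.088)); rel(lip(.088,.09),down(np.degrees(Y)))"
```

```text
[0.4588 0.0703 0.1281]
shift mm [-409.8   13.2  442.4] rotvec [-0.    -1.261 -0.   ]
```

View pics/topc.png

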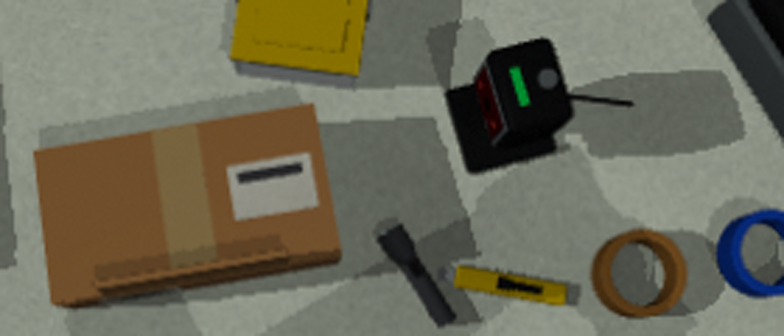

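The crop shows the carton with its lip on the near (robot) edge (full-frame about 186–250, 221–235). The reader's red window is on its left face, at about (324,167). There are three tape rolls: large brown (378,228), blue (423,220) and small brown (383,275). The large brown one is the "tape", and none of them needs touching.

```bash
python3 -m inch '[[[-410,13,442],[0,-1.26,0],40],[[-410,13,442],[0,-1.26,0],40],[[-410,13,442],[0,-1.26,0],40],[[-410,13,442],[0,-1.26,0],40],[[-410,13,442],[0,-1.26,0],40],[[-410,13,442],[0,-1.26,0],40],[[-410,13,442],[0,-1.26,0],40],[[-410,13,442],[0,-1.26,0],40],[[-410,13,442],[0,-1.26,0],40],[[-410,13,442],[0,-1.26,0],40],[[-410,13,442],[0,-1.26,0],40],[[-410,13,442],[0,-1.26,0],40],[[-410,13,442],[0,-1.26,0],40],[[-410,13,442],[0,-1.26,0],40],[[-410,13,442],[0,-1.26,0],40],[[-410,13,442],[0,-1.26,0],40],[[-410,13,442],[0,-1.26,0],40],[[-410,13,442],[0,-1.26,0],40]]' 60
python3 -c "
from aim import *
print(bot.get_obs()['q']); rel(lip(.088),down(np.degrees(Y)))
p=bot.camera('wrist'); print(p['origin'],p['orientation'])
for d in bot.cut_out(p,'lip_grip'): print(d['box'],d['confidence'])
print([proj(p,lip(.088,z)) for z in (-.009,.036)])
save(p,'w1.png')"
```

```text
time: 3.4
ee_pos: [0.4582, 0.0694, 0.2185]
tcp_rot: [-90.0, -0.0, 8.4]
wrist_force: [-0.1, 0.2, 0.0]
opening: 0.0398
[ 8.6096 -7.1028 -3.2421 93.8334 -0.0012 90.222 ]
shift mm [ 0.6 90.4  0.8] rotvec [ 0.    -0.002  0.   ]
[0.4476 0.1413 0.362 ] [163.095   -0.0232   8.3784]
[246.5, 58.7, 269.2, 328.2] 0.83
[array([255.7049, 190.9056]), array([255.8798, 209.1067])]
```

```bash
python3 -m inch '[[[0,40,0],[0,0,0],40],[[1,70,1],[0,0,0],40],[[1,88,1],[0,0,0],40],[[1,88,1],[0,0,0],40],[[1,88,1],[0,0,0],0],[[1,88,1],[0,0,0],0],[[1,88,1],[0,0,0],0],[[1,88,1],[0,0,0],0],[[1,88,1],[0,0,0],0]]' 60
python3 -c "
from aim import *
p0=T()[0]
p,r=T()
th0=.088
for th in np.arange(.1,2.0,.1).tolist()+[1.95,2]: print(round(th,2),np.round(r.T@(lip(th)-lip(th0))*1000))
p=bot.camera('wrist'); save(p,'w2.png')"
```

```text
time: 4.4
ee_pos: [0.4591, 0.0708, 0.1309]
tcp_rot: [-90.0, -0.0, 8.4]
wrist_force: [-2.4, 0.1, -0.2]
opening: 0.0069
0.1 [ 0. -2.  0.]
0.2 [  2. -18.   0.]
0.3 [  6. -34.   0.]
0.4 [ 12. -50.   0.]
0.5 [ 19. -65.   0.]
0.6 [ 27. -79.   0.]
0.7 [ 37. -92.   0.]
0.8 [  49. -104.    0.]
0.9 [  61. -115.    0.]
1.0 [  74. -124.    0.]
1.1 [  89. -132.    0.]
1.2 [ 104. -139.    0.]
1.3 [ 119. -144.    0.]
1.4 [ 135. -147.    0.]
1.5 [ 152. -149.    0.]
1.6 [ 168. -149.    0.]
1.7 [ 185. -148.    0.]
1.8 [ 201. -145.    0.]
1.9 [ 217. -140.    0.]
1.95 [ 225. -137.    0.]
2 [ 233. -133.    0.]
```

```bash
python3 -m inch '[[[0,-2,0],[0,0,0],0],[[2,-18,0],[0,0,0],0],[[6,-34,0],[0,0,0],0],[[12,-50,0],[0,0,0],0],[[19,-65,0],[0,0,0],0],[[27,-79,0],[0,0,0],0],[[37,-92,0],[0,0,0],0],[[49,-104,0],[0,0,0],0],[[61,-115,0],[0,0,0],0],[[74,-124,0],[0,0,0],0]]'
python3 -c "
from aim import *
p,r=T()
print(np.round(r.T@(p-[.4591,.0708,.1309])*1000,1))
for th in np.arange(1.1,1.95,.1).tolist()+[1.95]: print(round(th,2),np.round(r.T@(lip(th)-lip(1.0))*1000))
"
```

```text
time: 5.45
ee_pos: [0.5332, 0.082, 0.2551]
tcp_rot: [-90.0, -0.1, 8.4]
wrist_force: [1.7, 1.3, -5.9]
opening: 0.0068
[  75.1 -124.1    0.3]
1.1 [14. -8.  0.]
1.2 [ 29. -15.   0.]
1.3 [ 45. -20.   0.]
1.4 [ 61. -23.   0.]
1.5 [ 78. -25.   0.]
1.6 [ 94. -25.   0.]
1.7 [111. -23.   0.]
1.8 [127. -20.   0.]
1.9 [143. -16.   0.]
1.95 [151. -13.   0.]
```

```bash
python3 -m inch '[[[14,-8,0],[0,0,0],0],[[29,-15,0],[0,0,0],0],[[45,-20,0],[0,0,0],0],[[61,-23,0],[0,0,0],0],[[78,-25,0],[0,0,0],0],[[94,-25,0],[0,0,0],0],[[111,-23,0],[0,0,0],0],[[127,-20,0],[0,0,0],0],[[143,-16,0],[0,0,0],0],[[151,-13,0],[0,0,0],0],[[151,-13,0],[0,0,0],0]]'
python3 -c "
from aim import *
P={n:bot.camera(n) for n in('top','side')}
a=cv2.resize(P['top']['frame'][110:260,150:370],None,fx=2.2,fy=2.2); b=cv2.resize(P['side']['frame'][120:290,190:320],None,fx=2.2,fy=2.2)
m=np.zeros((max(a.shape[0],b.shape[0]),a.shape[1]+b.shape[1],3),np.uint8); m[:a.shape[0],:a.shape[1]]=a; m[:b.shape[0],a.shape[1]:]=b
cv2.imwrite('pics/open.png',m[:,:,::-1])
for n,p in P.items():
  for k in('black_pack','white_pack_a','flap'): print(n,k,[(np.round(d['box']).tolist(),round(d['confidence'],2)) for d in bot.search_frame(p,k)])
print([[proj(P['top'],cw(0,y,.093)).round() for y in(-.092,0,.092)]])
"
```

```text
time: 6.55
ee_pos: [0.6848, 0.1052, 0.2688]
tcp_rot: [-89.9, -0.3, 8.5]
wrist_force: [3.6, 2.8, 6.1]
opening: 0.0071
top black_pack []
top white_pack_a [([238.0, 195.0, 254.0, 210.0], 0.6)]
top flap [([211.0, 128.0, 261.0, 176.0], 0.89)]
side black_pack [([247.0, 212.0, 258.0, 240.0], 0.75)]
side white_pack_a [([240.0, 228.0, 249.0, 244.0], 0.56), ([251.0, 196.0, 263.0, 219.0], 0.52)]
side flap [([189.0, 142.0, 239.0, 245.0], 0.65)]
[[array([247., 198.]), array([217., 203.]), array([187., 208.])]]
```

View pics/open.png

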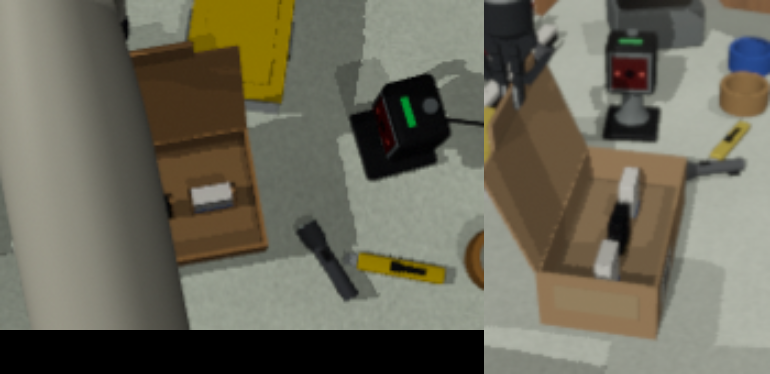

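Top view and side view both show the flap leaning well back, and the black pack standing between the two white ones, so it is in the middle pocket (side view about (252,226)). Next I release the flap and test the wrist's turn direction.

```bash
python3 -m inch '[[[0,0,0],[0,0,0],45],[[0,0,0],[0,0,0],45],[[0,0,0],[0,0,0],45],[[0,-30,0],[0,0,0],45],[[0,-65,0],[0,0,0],45],[[-30,-65,0],[0,0.14,0],45],[[-60,-65,0],[0,0.28,0],45]]'
python3 -c "
from aim import *
print(bot.get_obs()['q']); Yd=np.degrees(Y)
for y in(Yd-90,Yd+90): rel(cw(0,0,.25),down(y))"
```

```text
time: 7.65
ee_pos: [0.6278, 0.0965, 0.3333]
tcp_rot: [-89.8, -0.4, -7.9]
wrist_force: [0.1, -0.5, 0.4]
opening: 0.0452
[  8.7008  22.0271  42.2443 109.784    0.0747 106.6058]
shift mm [-87.2  82.6 -26.7] rotvec [-0.007  1.284  0.004]
shift mm [-87.2  82.6 -26.7] rotvec [ 0.004 -1.858  0.008]
```

```bash
python3 -m inch '[[[-50,40,-15],[0,-0.2,0],72],[[-87,83,-27],[0.004,-1.858,0.008],72],[[-87,83,-27],[0.004,-1.858,0.008],72],[[-87,83,-27],[0.004,-1.858,0.008],72],[[-87,83,-27],[0.004,-1.858,0.008],72],[[-87,83,-27],[0.004,-1.858,0.008],72],[[-87,83,-27],[0.004,-1.858,0.008],72],[[-87,83,-27],[0.004,-1.858,0.008],72],[[-87,83,-27],[0.004,-1.858,0.008],72],[[-87,83,-27],[0.004,-1.858,0.008],72],[[-87,83,-27],[0.004,-1.858,0.008],72],[[-87,83,-27],[0.004,-1.858,0.008],72],[[-87,83,-27],[0.004,-1.858,0.008],72],[[-87,83,-27],[0.004,-1.858,0.008],72],[[-87,83,-27],[0.004,-1.858,0.008],72],[[-87,83,-27],[0.004,-1.858,0.008],72]]'
python3 -c "
from aim import *
print(bot.get_obs()['q'])
p=bot.camera('wrist')
for k in('black_pack','white_pack_a','flap'): print(k,[(np.round(d['box']).tolist(),round(d['confidence'],2)) for d in bot.search_frame(p,k)])
for d in bot.cut_out(p,'black_pack')[:1]:
  c=cv2.findContours(d['region'].astype(np.uint8),0,2)[0]; c=max(c,key=cv2.contourArea); r=cv2.boxPoints(cv2.minAreaRect(c)); print([atz(p,x,.093) for x in r])
print([proj(p,cw(x,y,.093)).round() for x,y in((-.0115,-.0275),(-.0115,.0275),(.0115,.0275),(.0115,-.0275))], T()[0], cw(0,0,.25))
save(p,'w3.png',s=1.4)
s=bot.camera('side');d=bot.search_frame(s,'flap');print([x['box'] for x in d])
"
```

```text
time: 9.25
ee_pos: [0.5385, 0.0818, 0.2496]
tcp_rot: [-90.0, 0.0, 98.4]
wrist_force: [-0.1, -0.1, -0.4]
opening: 0.0721
[ 8.641   4.7002 11.8262 97.1363 -0.0052  0.2496]
black_pack [([225.0, 154.0, 282.0, 188.0], 0.85)]
white_pack_a [([297.0, 152.0, 372.0, 190.0], 0.84), ([139.0, 154.0, 208.0, 190.0], 0.71)]
flap [([84.0, 252.0, 427.0, 384.0], 0.57)]
[array([0.5168, 0.0487, 0.093 ]), array([0.5091, 0.1014, 0.093 ]), array([0.5451, 0.1076, 0.093 ]), array([0.5531, 0.053 , 0.093 ])]
[array([230., 166.]), array([284., 166.]), array([283., 188.]), array([230., 188.])] [0.5385 0.0819 0.2496] [0.5384 0.0822 0.25  ]
[[190.4, 142.2, 236.7, 243.6]]
```

View pics/w3.png

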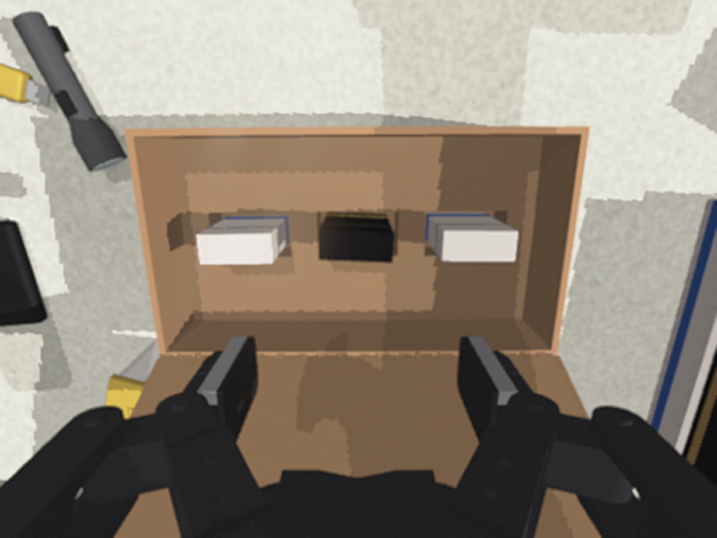

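The wrist view shows the black pack's top face at about (228–281, 164–187), within 3 px of the prediction, with a white pack either side and gaps for the fingers. I descend now, with the jaws along carton y so the stamp face stays free.

```bash
python3 -c "
from aim import *
rel(cw(-.0015,-.002,.053),down(np.degrees(Y)+90))"
python3 -m inch '[[[-2,50,-2],[0,0,0],72],[[-2,100,-2],[0,0,0],72],[[-2,135,-2],[0,0,0],72],[[-2,165,-2],[0,0,0],72],[[-2,185,-2],[0,0,0],72],[[-2,197,-2],[0,0,0],72],[[-2,197,-2],[0,0,0],72]]' 25
python3 -c "
from aim import *
rel(cw(-.0015,-.002,.053),down(np.degrees(Y)+90))"
```

```text
shift mm [ -1.6 196.6   1.5] rotvec [-0.  0. -0.]
time: 10.3
ee_pos: [0.5399, 0.08, 0.0512]
tcp_rot: [-89.9, 0.0, 98.5]
wrist_force: [0.3, -0.3, 0.0]
opening: 0.0717
shift mm [ 0.4 -1.8  2.7] rotvec [-0.002 -0.    -0.   ]
```

```bash
python3 -m inch '[[[0,-1,3],[0,0,0],72],[[0,-1,3],[0,0,0],50],[[0,-1,3],[0,0,0],50],[[0,-1,3],[0,0,0],50],[[0,-1,3],[0,0,0],50],[[0,-1,3],[0,0,0],50]]' 25
python3 -m inch '[[[0,-10,0],[0,0,0],50],[[0,-20,0],[0,0,0],50],[[0,-35,0],[0,0,0],50],[[0,-55,0],[0,0,0],50],[[0,-80,0],[0,0,0],50],[[0,-105,0],[0,0,0],50],[[0,-130,0],[0,0,0],50],[[0,-150,0],[0,0,0],50],[[0,-160,0],[0,0,0],50],[[0,-160,0],[0,0,0],50]]'
python3 - <<'E'
from fit import *
P={n:bot.camera(n) for n in('top','side')}
for n,p in P.items():
  for k in('black_pack','stamp','window','reader'):
    print(n,k,[(np.round(d['box'],1).tolist(),round(d['confidence'],2)) for d in bot.search_frame(p,k)])
a=P['side']; save(a,'s4.png',(190,110,320,290),3.3)
# red window centroid
for n,p in P.items():
  f=p['frame'].astype(int); m=(f[:,:,0]>60)&(f[:,:,0]>2.2*f[:,:,1])&(f[:,:,0]>2.2*f[:,:,2])
  b=(310,140,360,195) if n=='top' else (240,125,275,190)
  mm=np.zeros_like(m); mm[b[1]:b[3],b[0]:b[2]]=m[b[1]:b[3],b[0]:b[2]]
  ys,xs=np.nonzero(mm); print(n,'red',xs.mean(),ys.mean(),xs.min(),xs.max(),ys.min(),ys.max(),len(xs))
  v=[.6409,-.2819,-1.2997]; c,s=np.cos(v[2]),np.sin(v[2])
  W=lambda y,z:[v[0]-.039*c-y*s,v[1]-.039*s+y*c,z]
  print('pred',proj(p,W(0,.14)),[proj(p,W(y,z)).round(1) for y in(-.033,.033) for z in(.107,.173)])
E
```

```text
time: 10.9
ee_pos: [0.5377, 0.0798, 0.0538]
tcp_rot: [-90.0, 0.0, 98.5]
wrist_force: [-1.8, 0.9, 6.2]
opening: 0.055
time: 11.9
ee_pos: [0.5384, 0.0798, 0.2157]
tcp_rot: [-90.2, 0.0, 98.5]
wrist_force: [0.3, 0.2, -0.3]
opening: 0.0552
top black_pack []
top stamp []
top window [([306.3, 142.7, 375.8, 191.5], 0.96)]
top reader [([309.9, 143.8, 355.4, 192.3], 0.68)]
side black_pack [([243.2, 177.0, 259.2, 205.6], 0.65), ([188.8, 144.6, 282.3, 272.7], 0.57)]
side stamp [([247.0, 173.1, 257.4, 204.5], 0.69)]
side window [([257.5, 134.9, 269.6, 183.7], 0.74)]
side reader [([256.7, 129.7, 270.9, 185.6], 0.65)]
top red 323.5 167.0 321 326 159 175 4
pred [324.9081 167.4425] [array([326.5, 180. ]), array([330.4, 175.6]), array([319.7, 159.8]), array([323.2, 154.3])]
side red 261.57142857142856 155.37142857142857 259 263 148 159 35
pred [256.1795 153.3048] [array([264.4, 160.7]), array([264.6, 146.2]), array([248. , 160.2]), array([247.7, 145.8])]
```

View pics/s4.png

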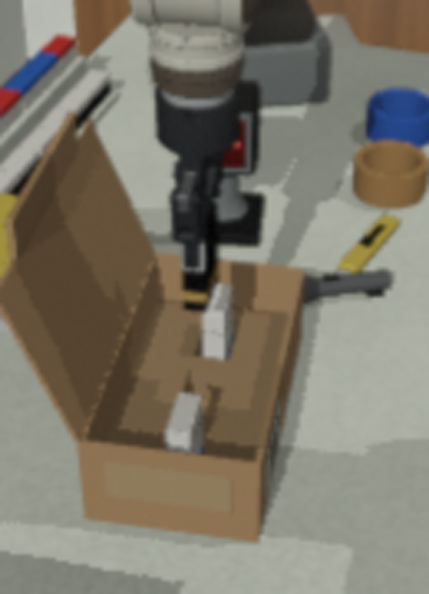

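The side view shows the black pack held below the fingers, clear of the carton, with both white packs standing and the flap open. Now I carry it to a standoff, turning it toward the reader.

```bash
python3 - <<'E'
from aim import *
rel([.535,-.095,.2157],down(15.5))
f=cv2.imread('pics/sidec.png'); f=cv2.resize(f,(120,170),interpolation=cv2.INTER_AREA)[:,:,::-1].astype(int)
m=(f[:,:,0]>50)&(f[:,:,0]>1.8*f[:,:,1])&(f[:,:,0]>1.8*f[:,:,2])
m=m[:75,35:70]; ys,xs=np.nonzero(m); print(xs.mean()+240,ys.mean()+120,xs.min()+240,xs.max()+240,ys.min()+120,ys.max()+120,len(xs))
E
```

```text
shift mm [-172.4   -2.2   28.5] rotvec [-0.001  1.449 -0.001]
255.91525423728814 152.93785310734464 248 263 147 159 177
```

```bash
python3 -m inch '[[[-5,0,2],[0,0.05,0],50],[[-20,0,4],[0,0.15,0],50],[[-35,0,7],[0,0.27,0],50],[[-50,0,10],[0,0.39,0],50],[[-65,-1,13],[0,0.51,0],50],[[-80,-1,15],[0,0.63,0],50],[[-95,-1,17],[0,0.75,0],50],[[-110,-2,19],[0,0.87,0],50],[[-123,-2,21],[0,0.99,0],50],[[-136,-2,23],[0,1.11,0],50],[[-148,-2,25],[0,1.22,0],50],[[-158,-2,26],[0,1.31,0],50],[[-166,-2,27],[0,1.38,0],50],[[-170,-2,28],[0,1.43,0],50],[[-172,-2,28],[0,1.449,0],50],[[-172,-2,28],[0,1.449,0],50]]'
python3 - <<'E'
from fit import *
print(bot.get_obs()['q'])
P={n:bot.camera(n) for n in('top','side','wrist')}
for n,p in P.items():
  for k in('black_pack','reader','window'):
    print(n,k,[(np.round(d['box'],1).tolist(),round(d['confidence'],2)) for d in bot.search_frame(p,k)])
v=[.6409,-.2819,-1.2997]; c,s=np.cos(v[2]),np.sin(v[2])
def w(x,y,z): return [v[0]+x*c-y*s,v[1]+x*s+y*c,z]
for n in('wrist','top'):
  p=P[n]; f=np.ascontiguousarray(p['frame'][:,:,::-1])
  f=cv2.resize(f,None,fx=1.5,fy=1.5)
  for q in ([w(-.039,-.046,.192),w(-.039,.046,.192),w(.033,.046,.192),w(.033,-.046,.192)],[w(-.055,-.0525,.016),w(-.055,.0525,.016),w(.055,.0525,.016),w(.055,-.0525,.016)]):
    u=np.array([proj(p,x) for x in q])*1.5; cv2.polylines(f,[np.round(u).astype(int)],True,(0,255,255),1)
  cv2.imwrite('pics/ov_%s.png'%n,f)
E
```

```text
time: 14.0
ee_pos: [0.5354, -0.0946, 0.2154]
tcp_rot: [-90.0, 0.0, 15.5]
wrist_force: [0.1, -0.1, -0.2]
opening: 0.0556
[-10.0156   3.8396   7.0983  93.301   -0.0147  64.4743]
top black_pack []
top reader [([317.6, 144.3, 355.0, 188.3], 0.8), ([148.0, 130.0, 254.5, 183.2], 0.65)]
top window [([316.0, 141.2, 358.7, 192.8], 0.85), ([177.3, 206.6, 198.1, 216.3], 0.56)]
side black_pack [([261.5, 151.7, 277.2, 177.5], 0.6)]
side reader [([239.7, 132.3, 272.9, 185.5], 0.88), ([282.7, 193.9, 309.7, 204.9], 0.16)]
side window [([244.9, 135.7, 270.2, 183.8], 0.77)]
wrist black_pack [([184.5, 200.3, 327.2, 319.3], 0.84), ([195.5, 0.0, 509.1, 233.9], 0.17)]
wrist reader [([257.5, 315.7, 318.4, 343.1], 0.78), ([184.7, 199.6, 321.6, 315.4], 0.47)]
wrist window [([251.5, 316.8, 316.6, 344.4], 0.93)]
```

View pics/ov_wrist.png

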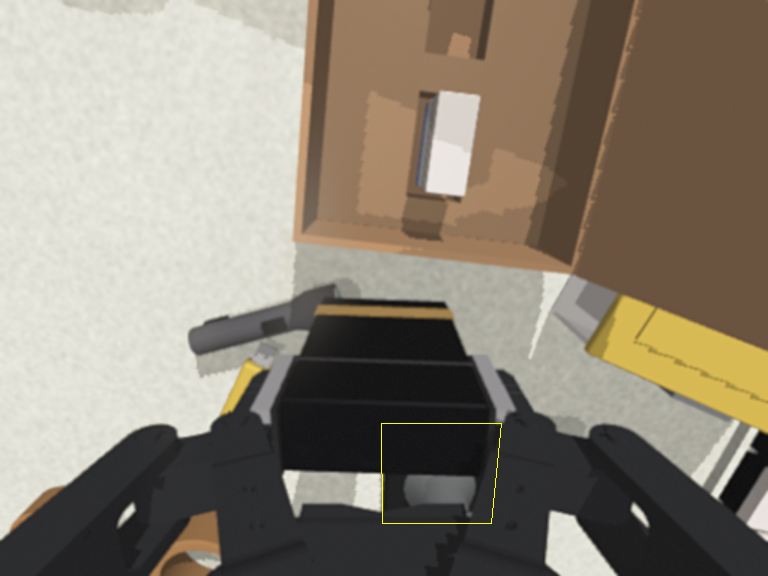

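View pics/ov_top.png

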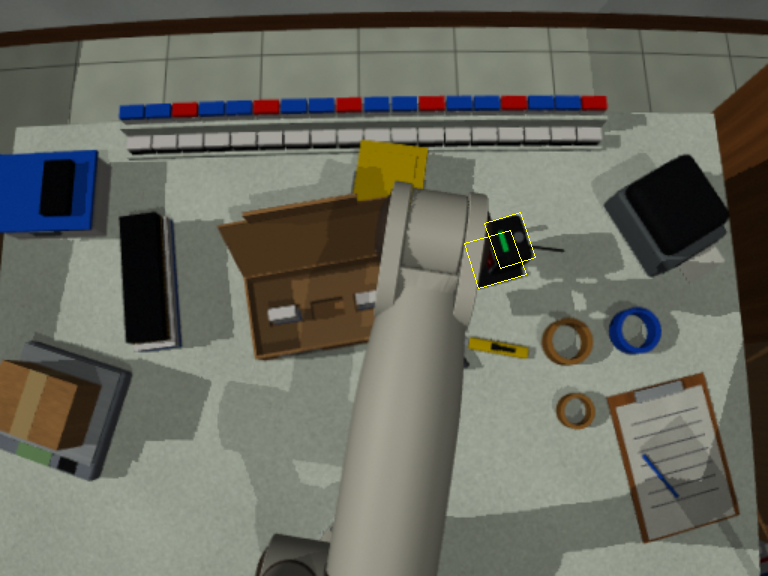

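The wrist view shows the pack level between the pads, square to the gripper. In the top view the reader model outline lies on the real base and head. I'll sharpen the reader's yaw once from the initial, unobstructed pictures.

```bash
cat > rf.py <<'E'
from fit import *
t=bot.camera('top'); s=bot.camera('side')
def ld(n): return cv2.resize(cv2.imread('pics/'+n),(512,384),interpolation=cv2.INTER_AREA)[:,:,::-1].astype(int)
f=ld('top0.png'); sub=np.zeros((384,512),np.uint8); reg=np.s_[138:196,303:362]
d=(f.min(2)<60)[reg].astype(np.uint8)
d=cv2.morphologyEx(d,cv2.MORPH_CLOSE,np.ones((5,5))); d=cv2.morphologyEx(d,cv2.MORPH_OPEN,np.ones((5,5)))
c=max(cv2.findContours(d,0,2)[0],key=cv2.contourArea); d[:]=0; cv2.fillPoly(d,[c],1); sub[reg]=d
g=ld('side0.png'); m=((g[:,:,0]>50)&(g[:,:,0]>1.8*g[:,:,1])&(g[:,:,0]>1.8*g[:,:,2])); ms=np.zeros((384,512),np.uint8); ms[135:175,240:275]=m[135:175,240:275]
ms=cv2.morphologyEx(ms,cv2.MORPH_CLOSE,np.ones((5,5)))
def cost(v,each=False):
    a=sil(t,reader(v)[:2]+reader(v)[2:],v); e1=1-np.minimum(a,sub).sum()/np.maximum(a,sub).sum()
    w=sil(s,[box(-.0395,-.0385,-.033,.033,.107,.173)],v)
    cc=lambda k:np.array([(k*np.arange(512)).sum(),(k.T*np.arange(384)).sum()])/k.sum()
    e2=np.abs(cc(w)-cc(ms)); 
    return (e1,e2) if each else e1+.02*e2.sum()
v0=np.array([.6409,-.2819,-1.2997])
r=minimize(cost,v0,method='Nelder-Mead',options=dict(initial_simplex=np.vstack([v0]+[v0+q for q in np.diag([.01,.01,.1])]),xatol=1e-4,fatol=1e-5))
print(cost(v0,1),r.x,cost(r.x,1))
v=r.x
for y in(-1.38,-1.34,-1.3,-1.26,-1.22): print(y,cost([v[0],v[1],y],1))
E
python3 rf.py
```

```text
(np.float32(0.08316022), array([0.3296, 0.1655])) [ 0.6409 -0.2798 -1.3152] (np.float32(0.06941372), array([0.0021, 0.4568]))
-1.38 (np.float32(0.080457985), array([0.5664, 0.4339]))
-1.34 (np.float32(0.07214141), array([0.2774, 0.5201]))
-1.3 (np.float32(0.07160568), array([0.2006, 0.4605]))
-1.26 (np.float32(0.08044118), array([0.5358, 0.4941]))
-1.22 (np.float32(0.09162825), array([0.9746, 0.5239]))
```

```bash
python3 -c "
from aim import *
rel([.6073,-.1549,.2154],down(14.94)); rel([.6073,-.1549,.141],down(14.94))"
```

```text
shift mm [ 53.1   0.  -77.4] rotvec [-0.     0.01  -0.001]
shift mm [ 53.1  74.4 -77.4] rotvec [-0.     0.01  -0.001]
```

```bash
python3 -m inch '[[[5,0,-7],[0,0,0],50],[[13,0,-19],[0,0.003,0],50],[[23,0,-33],[0,0.005,0],50],[[33,0,-48],[0,0.007,0],50],[[42,0,-62],[0,0.01,0],50],[[49,4,-72],[0,0.01,0],50],[[53,14,-77],[0,0.01,0],50],[[53,29,-77],[0,0.01,0],50],[[53,44,-77],[0,0.01,0],50],[[53,58,-77],[0,0.01,0],50],[[53,68,-77],[0,0.01,0],50],[[53,73,-77],[0,0.01,0],50],[[53,74,-77],[0,0.01,0],50],[[53,74,-77],[0,0.01,0],50]]'
python3 - <<'E'
from fit import *
P={n:bot.camera(n) for n in('side','wrist')}
p,r=T(); v=[p[0],p[1],np.radians(14.94-90)]
mod=[box(-.0115,.0115,-.0275,.0275,p[2]-.0488,p[2]+.0392)]
print(p,bot.get_obs()['tcp_rot'])
fs=[]
W=[.6309,-.2433,.14]
for n,q in P.items():
  d=bot.cut_out(q,'black_pack')
  if d: print(n,d[0]['box'],d[0]['confidence'])
  f=cv2.resize(np.ascontiguousarray(q['frame'][:,:,::-1]),None,fx=3,fy=3,interpolation=cv2.INTER_CUBIC)
  a=v[2];c,s=np.cos(a),np.sin(a)
  for z in(p[2]-.0488,p[2]+.0392):
    u=np.array([proj(q,[v[0]+x*c-y*s,v[1]+x*s+y*c,z]) for x,y in((-.0115,-.0275),(-.0115,.0275),(.0115,.0275),(.0115,-.0275))])
    cv2.polylines(f,[np.round(u*3+1).astype(int)],True,(0,255,255),1)
  cv2.circle(f,tuple(np.round(proj(q,W)*3+1).astype(int)),3,(255,0,255),-1)
  fs.append(f)
a=fs[0][330:630,600:1000]; b=fs[1][500:1100,380:1160]
b=cv2.resize(b,(390,300)); cv2.imwrite('pics/fin.png',np.hstack([a,b]))
E
```

```text
time: 16.1
ee_pos: [0.6072, -0.1545, 0.1419]
tcp_rot: [-90.0, 0.0, 14.9]
wrist_force: [-0.0, -0.0, 0.5]
opening: 0.055
[ 0.6074 -0.1546  0.1422] [-90.0337  -0.0225  14.9317]
side [248.3, 156.7, 261.7, 179.8] 0.86
wrist [187.4, 203.7, 325.8, 317.7] 0.95
```

View pics/fin.png

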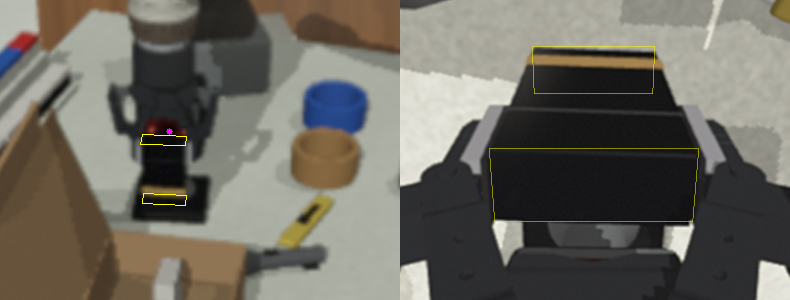

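The side view shows the pack in front of the window, upright; the predicted outlines (yellow) fit the pack in both views, including its underside in the wrist view. The height is about 1 mm high, so I trim that, settle and hand in.

```bash
python3 -m inch '[[[0,1,0],[0,0,0],50],[[0,1,0],[0,0,0],50],[[0,1,0],[0,0,0],50],[[0,1,0],[0,0,0],50],[[0,1,0],[0,0,0],50],[[0,1,0],[0,0,0],50]]'
python3 - <<'E'
from fit import *
p=bot.camera('side')
for k in('flap','white_pack_a','black_pack'): print(k,[(np.round(d['box']).tolist(),round(d['confidence'],2)) for d in bot.search_frame(p,k)])
print(np.abs(bot.get_obs()['qd']).max(),T()[0]); bot.job_done()
E
```

```text
time: 16.9
ee_pos: [0.6073, -0.1546, 0.1411]
tcp_rot: [-90.0, -0.0, 14.9]
wrist_force: [-0.0, -0.7, 0.3]
opening: 0.055
flap [([188.0, 144.0, 237.0, 241.0], 0.62)]
white_pack_a [([240.0, 228.0, 250.0, 248.0], 0.71), ([252.0, 196.0, 262.0, 221.0], 0.69)]
black_pack [([188.0, 143.0, 237.0, 246.0], 0.75), ([247.0, 157.0, 263.0, 182.0], 0.62)]
0.0658736820812982 [ 0.6073 -0.1546  0.1411]
the job is handed in; nothing more can be done
```

The job is handed in at about 17 s, with the arm still holding the black pack in front of the reader. No verdict comes back, so the points below are my own checks.

**What I did:** I folded the flap back by its lip to about 1.95 rad and let go; it stayed open. The black pack was in the middle pocket. I gripped it on its narrow sides so the stamp stayed uncovered, lifted it straight up, and turned it to face the reader.

**Last checks:**
- **Pack pose:** it was upright and still, with a 55 mm grip opening that matches its width. By calculation the stamp is at about 140 mm height, 80 mm from the window and centred on it.
- **Carton:** both white packs were still standing and the flap was still open in the last side picture.
- **Contact:** wrist force was below 1 N, and the arm was clear of the reader and the other things on the table.

**Less certain:**
- **Stamp not seen:** in the final pose the stamp faces away from the cameras, so its position and facing are worked out from the arm and pack pose.
- **Reader yaw:** it is good to about 1°; two fits gave −74.5° and −75.4°, and I used −75°.
- **False report:** in the last picture the network's top "black_pack" hit was actually the flap. Its second hit was the pack.

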